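# Set the vacuum nozzle tube to its red mark and lock its cam lever

### The arm

A 6-joint arm with a two-finger parallel gripper is mounted at the origin on the work surface. World frame = base frame: x ahead of the robot, y to its left, z up, the work surface at z = 0. Lengths are in m, angles in rad, forces in N, time in s.
With the tool pointing down it reaches from about 0.3 to 0.875 m from the base axis. Payload 6.4 kg.
Tool frame: the origin (TCP) lies on the front face of the gripper's body, between the roots of the fingers; the fingertips stand 73 mm ahead of it and the grasp point (between the pads) lies ctrl.pinch_z ahead of it (ctrl.pinch_z is the distance from the TCP to the grasp point, in m); z points along the fingers, x is the direction in which the jaws open and shut, and the axes are right-handed (so a half turn about z gives the same grasp; the last joint's range is limited). The gripper opens to 85 mm and grips with 20 to 120 N. Pads are 22 mm wide; open, the fingers measure 114 mm over their backs; the gripper's body (76 mm by 85 mm) begins 54 mm behind the grasp point. The pads swing forward as they close: fully open they stand 13 mm farther back than shut.
Start: joints at [-1.458, 0.181, 1.607, -0, 1.354, -0.206], TCP at [0.18, -0.546, 0.304] pointing down, gripper open.
Joint ranges: [-2.99, 2.99], [-0.89, 2.07], [0.3, 2.58], [-1.14, 4.28], [0, 2.63], [-3.12, 3.12]. Speed limits (rad/s): [2.57, 2.57, 3.01, 3.14, 3.14, 3.14].

### API

Orientations are given as a unit quaternion [w, x, y, z].
In Python, from bench import ctrl gives the robot as it stands.
- The arm moves only by the tool move_arm, never from a script. Its argument "rows" is text: rows parted by semicolons, each of 7 numbers parted by spaces: the shift along the tool's x, y, z in cm, then the turn, a rotation vector about the tool's x, y, z in degrees, then the opening, from 0 (shut) to 1 (fully open). In form: x y z rx ry rz grip; .... A call has 1 to 20 rows; each row shifts and turns the commanded pose from where the row before left it, along the tool's axes as they then stand; what a row does not reach is not made up. A row lasts 1/10 s, in which the tool goes at most 50 mm and 8.59 degrees, less where a joint would pass 70% of its speed; a pose out of reach is approached as far as the arm can. A call with a gripper value outside its range is refused whole. The fingers move at their own pace and stop on an object; the grip force is fixed at half the most. Time passes only in rows, so rows that do not move let the fingers close. It gives the time, the measured TCP pose, the force and the opening at its end, in the units of the state.
- ctrl.get_obs(): the state, without advancing time (a new reading comes with each control period).
- ctrl.camera(name): name is "side" or "top"; returns a dict with "color" (400x640x3 uint8, blue, green, red), "fx", "fy", "cx", "cy" (pixels), "rvec" (rotation vector, rad) and "tvec" (3), from world to camera coordinates, as OpenCV has them. Camera axes: x right, y down, z forward; pixel columns grow to the right and rows downward; lengths in m; the calibration is good to about 2 mm. A picture is of the moment at which its call begins. There is no depth.
- ctrl.hand_in(): hands the job in, once; it reports no verdict.
Trained networks look in the newest picture that a camera, given by its name, has taken for a name from the list of things; names that differ only in an ending like _2 or _b are one class to them, and where a whole thing is asked for, a point or a joint stands for the part that bears it (a point fixed in the world has none). Each returns a list of dicts, best first, with "confidence" (0 to 1); they miss things now and then, are a little off and sometimes report something else, mostly with a low value. They report only what shows in the picture. A call takes as long as a camera call. They do not tell look-alikes from the thing itself.
- ctrl.look_for(camera, query): "bbox" ([left, top, right, bottom] in pixels, round what is visible of it).
- ctrl.trace(camera, query): "region" (400x640 bool, what is visible of it) and "bbox" ([left, top, right, bottom] in pixels, round what is visible of it).
The state is a dict: "time_s": time; "q": joint angles; "dq": joint speeds; "joint_efforts": joint torques, N m; "eef_pos": TCP position; "eef_rot": TCP orientation; "wrist_force": force on the tool from outside, world axes, zero at the start; "torque": the same for the moment, N m; "opening": opening from 0.0 (shut) to 1.0 (fully open).
Only numpy, scipy, OpenCV 4.12 (cv2) and the standard library are available. Lean on these libraries where they do the work, as an engineer would, in place of code of your own. Each camera call takes 0.05 s, during which the arm holds its last target.

### The job

The crumb vacuum's telescopic nozzle tube stands in its dock with the yellow cam lever open, so a spring has pushed the light-grey inner tube out. Grip the inner tube near its open top end and press it down until the lower edge of its red band is level with the top of the yellow cam ring; keep it there and, without letting go, turn your grip so that the side of a finger swings the yellow lever clockwise (seen from above) to its closed stop. Finish still gripping the tube at its mark with the lever closed, and leave everything else on the worktop where it is.

Things in the scene. Friction and masses are not known exactly. Their poses are not given: they have to be found in the camera images.
- dock: Dark-grey dock fixed to the worktop: base 150 x 115 mm, 18 mm high, with a socket in which the nozzle tube stands upright. Axes level, z up; origin on the tube's axis at worktop height; the closed lever points along its +x. Outer tube radius 18.5 mm, dark collar radius 23.5 mm up to 139 mm, above it the yellow cam ring, radius 24.5 mm, up to 154 mm.
- collar_rim (a point): The point on the tube's axis at the top of the yellow cam ring, 154 mm above the worktop: the level to which the red band's lower edge must come.
- nozzle: Light-grey round inner tube, radius 15 mm, coming straight up out of the yellow cam ring; it slides vertically and turns freely about its own axis, so it turns along with a grip. Origin on the axis at the lower edge of the red band (5 mm high, all round); the flat open end is 45 mm above the origin. Thin dark rings 10 mm apart are only a scale.
- nozzle_slide (a joint): Height of the red band's lower edge above the top of the yellow ring, in m: 0 at the mark, positive too far out, range -0.020 to 0.056, 0.025 to 0.05 at the start. A spring pushes the tube out: it rests at its start height (may creep some mm), takes 3 to 7 N to press down to the mark, and springs back up 2 to 4 cm if let go there with the lever open.
- cam_lever (a joint): Angle of the yellow lever, in rad: 0 closed, 1.1 fully open (hard stops); 0.85 to 1.1 at the start. Seen from above it points along the dock's +x turned counter-clockwise by this angle about the tube's axis (within 2 mm: the ring is slightly eccentric). It stays where left; about 0.12 N m of friction, up to 0.25 N m near closed, where the cam clamps the tube.
- lever_blade (a point): Point in the lever, 43 mm from the tube's axis, 13 mm above the ring's top. The lever is an upright radial blade 9 mm thick, 19 to 61 mm off the axis, 24 mm high above the ring. With the tube at its mark, a gripping finger whose tip is 2 to 15 mm above the ring (30 to 43 mm below the tube's end) carries it round with its side. Bring the fingers down on its counter-clockwise side, clear of it.
- vacuum: Grey handheld crumb vacuum lying on its belly, 290 x 80 mm, 130 mm high with its loop handle and toggle switch, 0.9 kg; origin under its middle. Leave alone.
- filter: Grey plastic dishwasher filter cylinder locked in its base ring, 92 mm across, 99 mm high; origin under its middle. Leave alone.
- saucer: White porcelain saucer, 144 mm across, 20 mm high; origin under its middle. Leave alone.
- mug: Blue mug, 80 mm across plus handle, 90 mm high; origin under its middle. Leave alone.
- spoon: Steel tablespoon, 190 mm long, lying on the worktop. Leave alone.
- clip: Steel spring clip, 75 x 24 mm, 30 mm high, lying on the worktop. Leave alone.
- tablet_tub: White round tub of dishwasher tablets with a blue lid, 106 mm across, 99 mm high; origin under its middle. Leave alone.
Not all that is in view belongs to the job. What is shaped like the dock but blue, orange or pink is not meant.

How it is judged:
On the way:
1. the gripped tube is pressed to the red mark while the lever is still open (z of nozzle in the frame of collar_rim between -0.005 and 0.005 m and value of joint cam_lever above 0.6 rad and contact force between the fingers and nozzle above 1 N), for 0.2 s.
At the end, for the whole second after the job is handed in: The lever is within 0.12 rad of its closed stop, the lower edge of the red band is within 5 mm of the top of the yellow ring, and the fingers still grip the tube (more than 1 N), which is at rest (value of joint cam_lever below 0.12 rad and z of nozzle in the frame of collar_rim between -0.005 and 0.005 m and contact force between the fingers and nozzle above 1 N and linear speed of nozzle below 0.02 m/s); the arm keeps its last pose, push and grip.
It fails at once if the lever is swung towards closed while the tube is off its mark by more than 8 mm (value of joint cam_lever below 0.6 rad and (z of nozzle in the frame of collar_rim above 0.008 m or z of nozzle in the frame of collar_rim below -0.008 m)).
It fails at once if the tube is not gripped while the lever is being swung (value of joint cam_lever below 0.6 rad and contact force between the fingers and nozzle below 0.3 N).
It fails at once if another thing on the worktop is moved by more than 2 cm (distance of any of vacuum, filter, saucer, mug, spoon, clip, tablet_tub from where it was at the start of the episode above 0.02 m).
It also fails if it takes over 38 s, if anything falls off the work surface, if the arm or the gripper's body presses on something with over 40 N, if the wrist force passes 120 N, or if a joint passes its speed limit or range.

## Working session

There is one attempt and no reset: what is moved stays moved. The work goes in short steps, Python scripts to look and compute and a tool call to move; the robot and the scene stay as the last step left them, time stands still between calls to the robot, and variables do not carry over. Pictures are saved under pics/ and viewed, and the job is handed in when it is done.

Besides the shell and the picture viewer there is one more tool, called after "Emit:" as a command line: name --argument value ..., lists and objects as JSON in quotes. move_arm: Moves the arm, as the interface text tells. Its arguments: {"type":"object","properties":{"rows":{"type":"string"}},"required":["rows"]}

```bash
ls; mkdir -p pics
python3 - <<'E'
from bench import ctrl
import cv2
for n in("side","top"):
    c=ctrl.camera(n); cv2.imwrite(f"pics/{n}0.png",c["color"]); print(n,c["fx"],c["cx"],c["cy"],c["rvec"],c["tvec"])
    for q in("dock","nozzle","cam_lever"):
        for d in ctrl.look_for(n,q)[:4]: print(q,d)
o=ctrl.get_obs();print(o,ctrl.pinch_z)
E
```

```text
pics
side 424.02317688947886 323.7720415513273 202.90697374291233 [ 0.79242763 -2.41230352  1.28910574] [0.35694276 0.28970508 1.02276801]
dock {'bbox': [219.9, 198.8, 287.5, 284.4], 'confidence': 0.84}
dock {'bbox': [269.6, 297.3, 357.0, 400.0], 'confidence': 0.81}
dock {'bbox': [289.8, 155.5, 347.2, 243.4], 'confidence': 0.76}
nozzle {'bbox': [300.9, 296.8, 321.8, 323.6], 'confidence': 0.89}
nozzle {'bbox': [310.8, 154.6, 325.4, 187.6], 'confidence': 0.62}
nozzle {'bbox': [245.2, 202.2, 255.8, 220.1], 'confidence': 0.62}
cam_lever {'bbox': [285.7, 296.0, 321.1, 335.2], 'confidence': 0.83}
cam_lever {'bbox': [301.4, 182.8, 326.1, 198.2], 'confidence': 0.52}
cam_lever {'bbox': [310.6, 152.9, 327.6, 187.8], 'confidence': 0.52}
top 439.5607179499268 319.9319067237139 202.20274905857235 [ 2.15717119 -2.10153221  0.17858729] [-0.07518853  0.51750223  1.44550737]
dock {'bbox': [429.5, 207.3, 475.9, 253.8], 'confidence': 0.79}
dock {'bbox': [182.7, 261.9, 225.2, 309.2], 'confidence': 0.77}
dock {'bbox': [303.2, 179.9, 347.4, 227.7], 'confidence': 0.72}
nozzle {'bbox': [248.0, 170.9, 257.8,
[... 415 characters left out ...]
 'confidence': 0.44}
{'time_s': 0.4, 'q': array([-1.45829888e+00,  1.80936408e-01,  1.60717182e+00,  1.27951846e-05,
        1.35377378e+00, -2.06295413e-01]), 'dq': array([ 0.0009868 , -0.00119761, -0.00255569, -0.00090747, -0.00021682,
        0.00156568]), 'joint_efforts': array([ 3.12359534e-04, -4.44305098e+01, -3.51174831e+01, -1.55897178e-04,
        3.30779672e-03,  1.78613629e-05]), 'eef_pos': array([ 0.1802327 , -0.5459663 ,  0.30372853]), 'eef_rot': array([-1.11190032e-04,  8.10375784e-01, -5.85910461e-01, -9.27725969e-05]), 'wrist_force': array([ 0.67220885, -0.27543779, -1.15398672]), 'torque': array([ 0.03331622, -0.00323861,  0.01316016]), 'opening': 0.9995784693618013} 0.0539
```

View pics/side0.png

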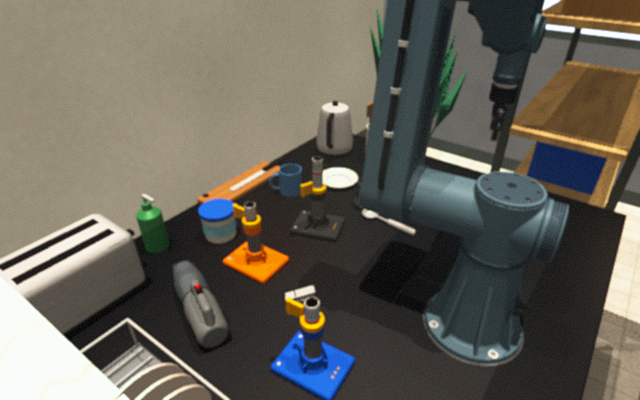

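View pics/top0.png

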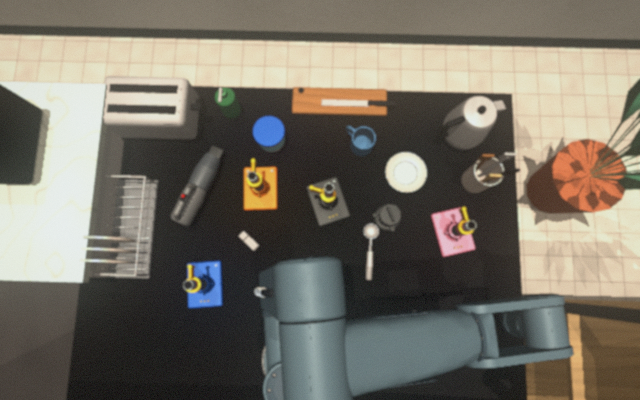

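Dock candidates in the top view: grey (328,202), orange (260,188), blue (204,284) and pink (455,232). In the side view the grey one is at (318,215). Only the grey one fits the "dark-grey dock" description, so I'll enlarge it to confirm.

Run:
```python
import cv2,numpy as np
a=cv2.imread("pics/side0.png")[145:250,280:355]; b=cv2.imread("pics/top0.png")[170:235,295:360]
a=cv2.resize(a,(400,560),interpolation=cv2.INTER_CUBIC);b=cv2.resize(b,(400,400),interpolation=cv2.INTER_CUBIC)
b=cv2.copyMakeBorder(b,0,160,0,0,cv2.BORDER_CONSTANT)
cv2.imwrite("pics/crop0.png",np.hstack([a,b]))
```

```text
(no output)
```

View pics/crop0.png

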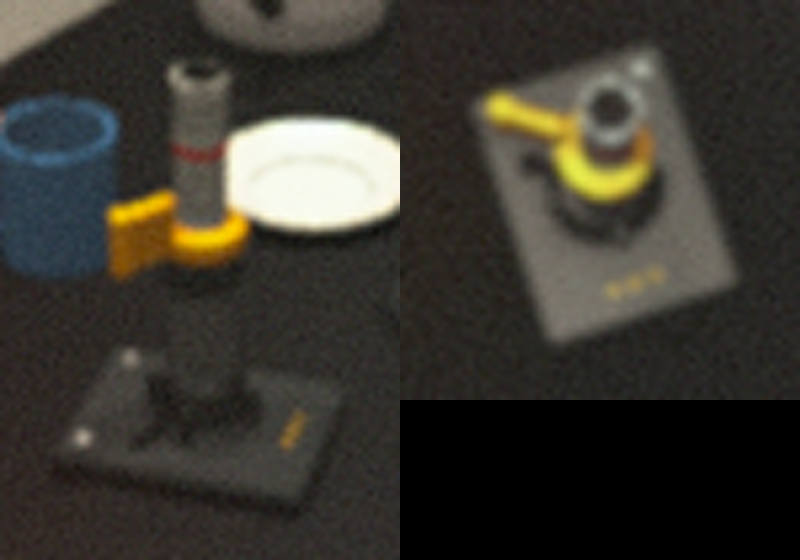

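```bash
cat > h.py <<'E'
import cv2,numpy as np
from bench import ctrl
def P(c,p):
    K=np.array([[c["fx"],0,c["cx"]],[0,c["fy"],c["cy"]],[0,0,1]])
    return cv2.projectPoints(np.array(p,float).reshape(-1,3),np.array(c["rvec"]),np.array(c["tvec"]),K,None)[0].reshape(-1,2)
def circ(x,y,r,z):
    t=np.linspace(0,2*np.pi,60); return np.c_[x+r*np.cos(t),y+r*np.sin(t),0*t+z]
def back(c,u,v,z):
    R=cv2.Rodrigues(np.array(c["rvec"]))[0];o=-R.T@np.array(c["tvec"]).ravel();d=R.T@np.array([(u-c["cx"])/c["fx"],(v-c["cy"])/c["fy"],1])
    return o+d*(z-o[2])/d[2]
E
cat > fit.py <<'E'
from h import *
from scipy.optimize import least_squares
s=ctrl.camera("side");t=ctrl.camera("top")
us=np.array([317.5,158.5]);ut=np.array([328.8,187.5]);ur=np.array([328.1,196.0])
f=lambda p:np.r_[P(s,[p[0],p[1],p[2]])[0]-us,P(t,[p[0],p[1],p[2]])[0]-ut,(P(t,[p[0],p[1],.154])[0]-ur)*.7]
r=least_squares(f,[.5,0,.23]);x,y,z=r.x;print(r.x,r.fun,"slide",z-.199)
cor=[back(t,295+(a-400)/6.154,170+b/6.154,.018) for a,b in[(475,105),(655,45),(737,282),(555,342)]]
print(np.round(cor,3))
C=[q[:2] for q in cor]
for i in range(4): 
    d=C[(i+1)%4]-C[i];print(np.linalg.norm(d),np.degrees(np.arctan2(d[1],d[0])))
l=back(t,295+(495-400)/6.154,170+105/6.154,.178);print("lever tip",l,np.degrees(np.arctan2(l[1]-y,l[0]-x)),np.hypot(l[0]-x,l[1]-y))
def ov(x,y,z,la,fn):
    out=[]
    for c,(u0,v0,w,h) in((s,(280,145,75,105)),(t,(295,170,65,65))):
        k=6; im=cv2.resize(c["color"],None,fx=k,fy=k,interpolation=cv2.INTER_CUBIC)
        L=[circ(x,y,.015,z),circ(x,y,.015,z-.045),circ(x,y,.0245,.154),circ(x,y,.0245,.139)]
        for q in L: cv2.polylines(im,[np.int32((P(c,q)+.5)*k)],False,(255,255,0),1)
        n=np.array([np.cos(la),np.sin(la)])
        q=[[x+n[0]*a,y+n[1]*a,zz] for a,zz in((.019,.178),(.061,.178),(.061,.154),(.019,.154))]
        cv2.polylines(im,[np.int32((P(c,q)+.5)*k)],True,(0,255,0),1)
        out.append(cv2.copyMakeBorder(im[v0*k:(v0+h)*k,u0*k:(u0+w)*k],0,(105-h)*k,0,0,cv2.BORDER_CONSTANT)[:600,:400])
    cv2.imwrite(fn,np.hstack(out))
ov(x,y,z,np.arctan2(l[1]-y,l[0]-x),"pics/ov0.png")
E
python3 fit.py
```

```text
[ 0.52758619 -0.0870213   0.24436539] [ 0.56177802 -0.12826336 -0.3350143   0.53684669 -0.08258539 -1.49759286] slide 0.04536538930025949
[[ 0.576 -0.016  0.018]
 [ 0.613 -0.117  0.018]
 [ 0.479 -0.165  0.018]
 [ 0.443 -0.064  0.018]]
0.1075024389371264 -69.69172702221378
0.142735634479958 -160.1755653173487
0.1069255592115944 109.83615539973555
0.14185086400303745 20.055898731036876
lever tip [ 0.54298952 -0.03188056  0.178     ] 74.39251941383397 0.057251759636227
```

View pics/ov0.png

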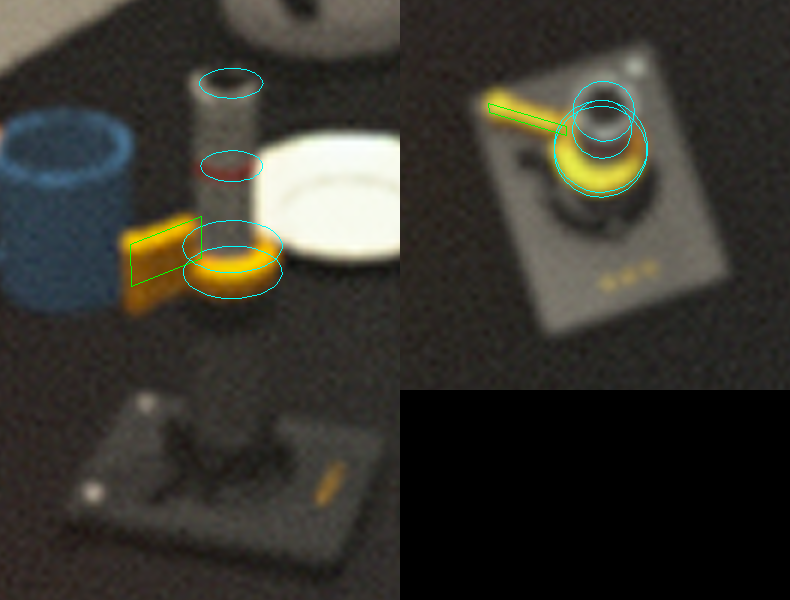

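```bash
sed -i 's/us=.*/us=np.array([316.9,158.2]);ut=np.array([328.4,187.2]);ur=np.array([327.6,195.5]);uc=np.array([316.6,0])/; s/us,P(t,\[p\[0\],p\[1\],p\[2\]\])\[0\]-ut/us,(P(s,[p[0],p[1],.16])[0]-[316.9,0])[0],&/; s/us,us,/us,/; s/ov0/ov1/; s/4)\*6/&/' fit.py
sed -i 's/-us,(P(s,\(.*\)us,P(t/-us,(P(s,\1us,P(t/' fit.py
python3 - <<'E'
s=open('fit.py').read().split('\n')
s=[('f=lambda p:np.r_[P(s,[p[0],p[1],p[2]])[0]-us,P(s,[p[0],p[1],.18])[0][0]-316.9,P(t,[p[0],p[1],p[2]])[0]-ut,(P(t,[p[0],p[1],.154])[0]-ur)*.7]' if l.startswith('f=') else l.replace("170+105","169.5+105").replace("295+(495","294.5+(495").replace("295+(a","294.5+(a").replace("170+b","169.5+b")) for l in s]
s.append('print("pink",back(t,465,226,.2))')
open('fit.py','w').write('\n'.join(s))
E
python3 fit.py
```

```text
[ 0.52913142 -0.08532895  0.24535277] [ 0.36614667 -0.06449123  0.53253893 -0.49219922  0.24000253 -0.10086964
 -1.49448432] slide 0.046352773459983426
[[ 0.578 -0.014  0.018]
 [ 0.615 -0.115  0.018]
 [ 0.481 -0.163  0.018]
 [ 0.445 -0.063  0.018]]
0.10752014093301006 -69.6872683455403
0.14279812205126166 -160.16896664098522
0.10694287289011932 109.84042829793725
0.14191288148782505 20.062566118490892
lever tip [ 0.54453185 -0.03028304  0.178     ] 74.36974145472176 0.05715964837228978
pink [ 0.43115255 -0.49971078  0.2       ]
```

View pics/ov1.png

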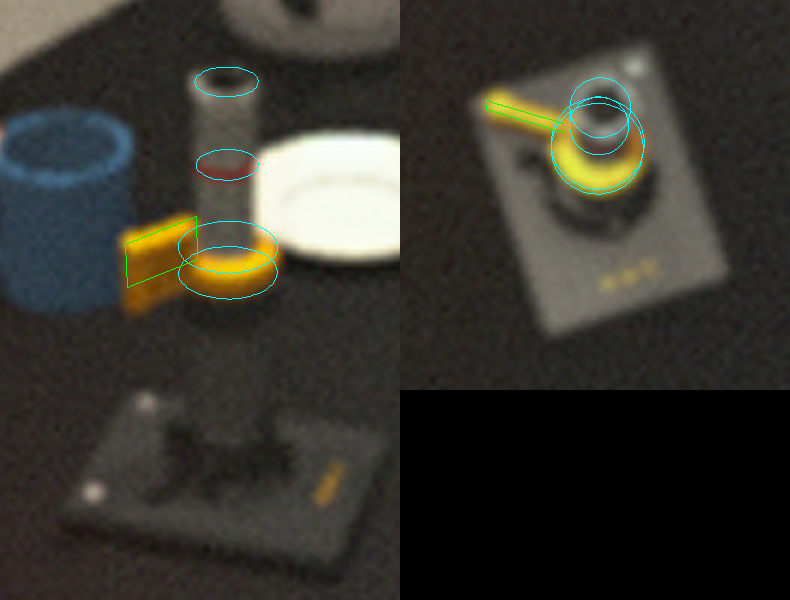

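Emit:
move_arm --rows "0 0 -4 0 0 0 1; 0 0 -4 0 0 0 1; -2.7 -3.9 0 0 0 0 1; -2.7 -3.9 0 0 0 0 1; -2.7 -3.9 0 0 0 0 1; -2.7 -3.9 0 0 0 0 1; -2.7 -3.9 0 0 0 0 1; -2.7 -3.9 0 0 0 0 1; -2.7 -3.9 0 0 0 0 1; -2.7 -3.9 0 0 0 0 1; -2.7 -3.9 0 0 0 0 1; -2.7 -3.9 0 0 0 0 1; -2.7 -3.9 0 0 0 0 1; -2.9 -4.5 0 0 0 0 1; 0 0 0 0 0 -8 1; 0 0 0 0 0 -8 1; 0 0 0 0 0 -8 1; 0 0 0 0 0 -4 1; 0 0 0 0 0 0 1; 0 0 0 0 0 0 1"

```text
time_s: 2.6
eef_pos: [0.5259, -0.0907, 0.384]
eef_rot: [0.0, 0.928, -0.373, 0.0]
wrist_force: [-0.6, 0.5, 0.5]
opening: 0.998
```

Emit:
move_arm --rows "-0.1 -0.4 2 0 0 0 1; 0 0 3 0 0 0 1; 0 0 2.5 0 0 0 1; 0 0 2 0 0 0 1; 0 0 0 0 0 0 1"

```text
time_s: 3.1
eef_pos: [0.5264, -0.0866, 0.2858]
eef_rot: [-0.0, 0.928, -0.373, -0.003]
wrist_force: [-0.2, 0.7, -0.5]
opening: 1.003
```

```bash
cat > look.py <<'E'
from h import *
import sys
n=sys.argv[1]
x,y=.528,-.087
s=ctrl.camera("side");t=ctrl.camera("top");out=[]
for c,(u0,v0) in((s,(285,140)),(t,(300,160))):
    k=7;im=cv2.resize(c["color"],None,fx=k,fy=k,interpolation=cv2.INTER_CUBIC)
    out.append(im[v0*k:v0*k+595,u0*k:u0*k+399])
cv2.imwrite(f"pics/{n}.png",np.hstack(out))
o=ctrl.get_obs();print(o["time_s"],o["eef_pos"],o["eef_rot"],o["wrist_force"],o["torque"],o["opening"],o["q"])
E
python3 look.py l1
```

```text
3.2 [ 0.52809891 -0.08716847  0.28930081] [-1.99681306e-05  9.27858837e-01 -3.72931591e-01 -8.37932134e-05] [-0.23140663  0.22640591  0.58099181] [ 0.00699189 -0.00566768  0.01090321] 1.0000218608247744 [-3.85507376e-01  1.05912433e-01  1.72204382e+00  4.07132310e-05
  1.31380412e+00  3.78815366e-01]
```

View pics/l1.png

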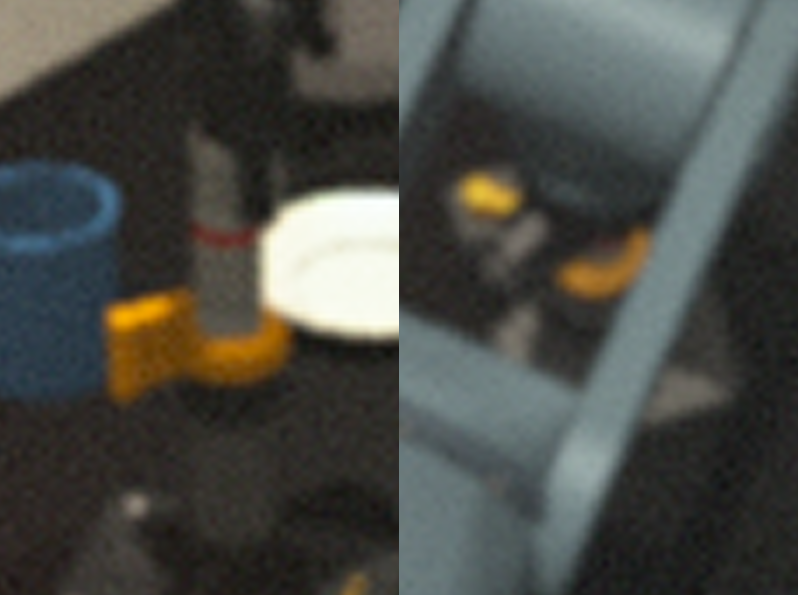

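Emit:
move_arm --rows "0 0 1 0 0 0 1; 0 0 0 0 0 0 1; 0 0 0 0 0 0 0; 0 0 0 0 0 0 0; 0 0 0 0 0 0 0; 0 0 0 0 0 0 0; 0 0 0 0 0 0 0; 0 0 0 0 0 0 0; 0 0 0 0 0 0 0; 0 0 0 0 0 0 0"

```text
time_s: 4.2
eef_pos: [0.5287, -0.0877, 0.2795]
eef_rot: [0.0, 0.928, -0.373, 0.001]
wrist_force: [3.2, -3.3, 0.7]
opening: 0.339
```

```bash
python3 look.py l2
```

```text
4.3 [ 0.52873121 -0.08770863  0.2795413 ] [ 2.05100338e-04  9.27992659e-01 -3.72596184e-01  1.29088657e-03] [ 4.4106916  -3.36502742  0.81079029] [-0.34702128 -0.36930753 -0.00980399] 0.334050190475918 [-3.85802975e-01  1.15898732e-01  1.73163900e+00 -4.15999731e-04
  1.29147155e+00  3.77922060e-01]
```

View pics/l2.png

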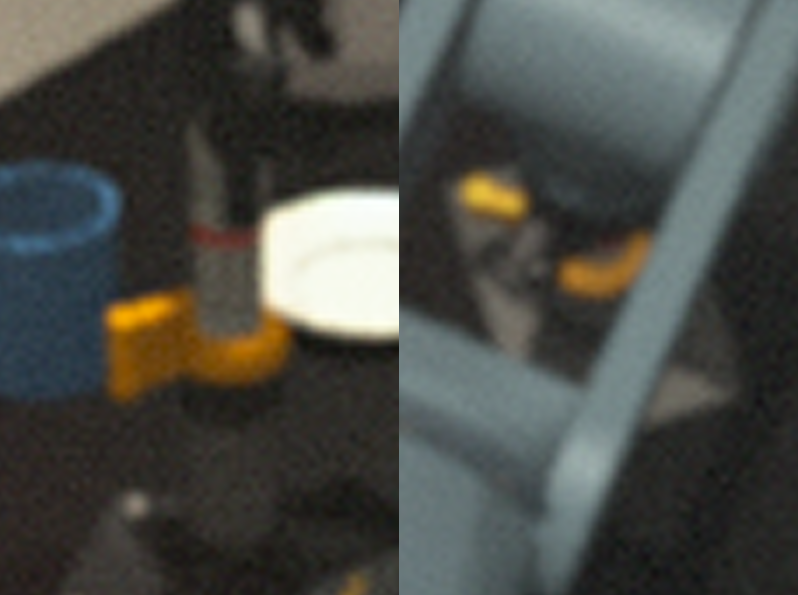

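```bash
cat > band.py <<'E'
from h import *
c=ctrl.camera("side")
x,y=.529,-.088
R=cv2.Rodrigues(np.array(c["rvec"]))[0];o=-R.T@np.array(c["tvec"]).ravel()
d=o[:2]-[x,y];d/=np.hypot(*d);print("cam dir",np.degrees(np.arctan2(d[1],d[0])))
for z in np.arange(.15,.211,.005):print(round(z,3),P(c,[x+.015*d[0],y+.015*d[1],z])[0])
im=c["color"].astype(int)
col=im[168:200,313:321].mean(1)
for i,r in enumerate(col):print(168+i,np.int32(r),end=' | ')
E
python3 band.py
```

```text
cam dir 127.20005952897105
0.15 [318.10314265 189.06846697]
0.155 [318.09231622 187.62024102]
0.16 [318.08144126 186.16552405]
0.165 [318.07051745 184.70427232]
0.17 [318.05954446 183.2364417 ]
0.175 [318.04852196 181.76198767]
0.18 [318.0374496  180.28086529]
0.185 [318.02632706 178.79302922]
0.19 [318.01515399 177.29843371]
0.195 [318.00393004 175.79703259]
0.2 [317.99265486 174.28877927]
0.205 [317.98132811 172.77362673]
0.21 [317.96994943 171.25152754]
168 [47 52 55] | 169 [50 56 58] | 170 [48 56 56] | 171 [50 57 60] | 172 [49 56 71] | 173 [44 51 87] | 174 [45 52 92] | 175 [59 68 90] | 176 [67 78 84] | 177 [69 78 82] | 178 [68 77 81] | 179 [69 78 83] | 180 [65 73 78] | 181 [67 78 81] | 182 [68 78 83] | 183 [65 77 81] | 184 [68 78 85] | 185 [71 81 87] | 186 [70 81 89] | 187 [ 62  85 103] | 188 [ 43  90 128] | 189 [ 19  93 147] | 190 [  7  92 149] | 191 [  7  82 134] | 192 [  8  77 124] | 193 [ 13  67 106] | 194 [23 54 81] | 195 [28 39 48] | 196 [26 32 34] | 197 [25 29 29] | 198 [29 33 34] | 199 [29 33 35] |
```

Emit:
move_arm --rows "0.1 0 0.5 0 0 0 0; 0 0 0.5 0 0 0 0; 0 0 0.5 0 0 0 0; 0 0 0.5 0 0 0 0; 0 0 0.5 0 0 0 0; 0 0 0.5 0 0 0 0; 0 0 0.5 0 0 0 0; 0 0 0.4 0 0 0 0; 0 0 0.2 0 0 0 0; 0 0 0 0 0 0 0; 0 0 0 0 0 0 0; 0 0 0 0 0 0 0"

```text
time_s: 5.55
eef_pos: [0.5289, -0.0878, 0.238]
eef_rot: [-0.0, 0.928, -0.372, 0.0]
wrist_force: [2.9, -1.7, 2.1]
opening: 0.337
```

```bash
python3 look.py l3; python3 band.py | tail -1
```

```text
5.65 [ 0.52885937 -0.08782029  0.2380058 ] [-1.26543971e-05  9.28040167e-01 -3.72480056e-01  2.34236722e-04] [ 4.54312688 -1.65502267  2.32577564] [-0.23593357 -0.42422688  0.01989862] 0.33659307943255845 [-3.86109783e-01  1.64055744e-01  1.76706460e+00  2.92681515e-05
  1.21000395e+00  3.77239816e-01]
168 [32 36 37] | 169 [30 34 35] | 170 [29 35 35] | 171 [28 32 34] | 172 [34 38 40] | 173 [34 39 40] | 174 [39 44 45] | 175 [42 48 51] | 176 [44 51 53] | 177 [45 51 55] | 178 [45 52 53] | 179 [46 52 55] | 180 [48 53 56] | 181 [45 52 56] | 182 [46 52 56] | 183 [45 53 57] | 184 [49 56 66] | 185 [47 54 82] | 186 [42 52 93] | 187 [ 41  61 100] | 188 [ 34  74 112] | 189 [ 20  80 124] | 190 [  7  79 127] | 191 [  7  78 126] | 192 [ 10  74 120] | 193 [ 15  69 109] | 194 [18 51 78] | 195 [26 38 48] | 196 [28 31 33] | 197 [27 31 31] | 198 [28 32 33] | 199 [27 32 33] |
```

View pics/l3.png

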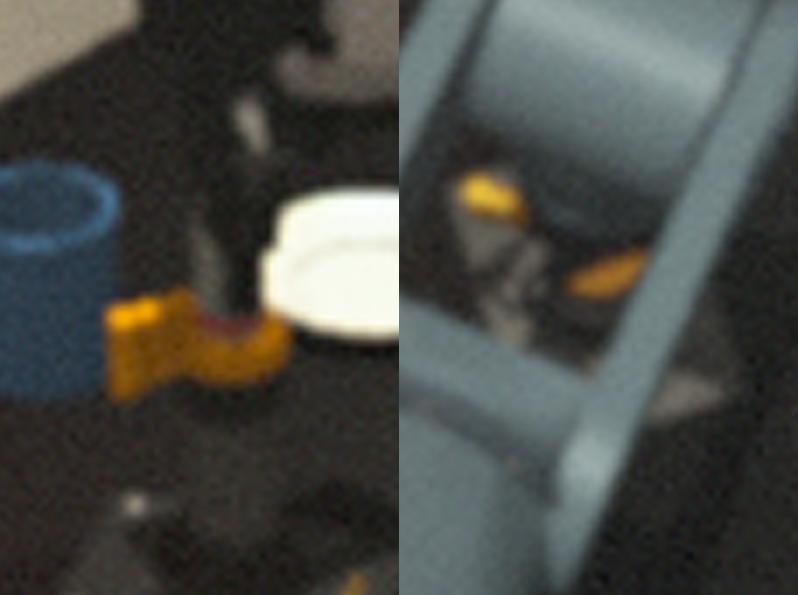

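Emit:
move_arm --rows "0.05 0 0.2 0 0 0 0; 0 0 0.2 0 0 0 0; 0 0 0 0 0 0 0; 0 0 0 0 0 0 0; 0 0 0 0 0 0 0; 0 0 0 0 0 0 0"

```text
time_s: 6.3
eef_pos: [0.5289, -0.0879, 0.2337]
eef_rot: [-0.0, 0.928, -0.372, -0.0]
wrist_force: [1.8, -0.2, 3.0]
opening: 0.336
```

```bash
python3 look.py l4; python3 band.py | tail -1
```

```text
6.4 [ 0.52894592 -0.08790383  0.23374936] [-1.31913092e-04  9.28051780e-01 -3.72451071e-01 -2.75652829e-04] [0.91694168 0.9126175  2.39057871] [ 0.14571249 -0.13117467  0.01964363] 0.3378902313214957 [-3.86305524e-01  1.70016456e-01  1.76959387e+00  2.80030781e-04
  1.20253487e+00  3.76891069e-01]
168 [31 35 35] | 169 [29 35 36] | 170 [29 34 35] | 171 [29 32 34] | 172 [28 33 32] | 173 [29 35 35] | 174 [33 38 38] | 175 [39 43 48] | 176 [40 46 49] | 177 [43 48 50] | 178 [45 50 54] | 179 [46 53 54] | 180 [48 54 54] | 181 [47 52 56] | 182 [44 51 55] | 183 [45 52 56] | 184 [45 53 57] | 185 [48 55 63] | 186 [50 58 81] | 187 [37 51 96] | 188 [ 21  55 110] | 189 [ 10  68 121] | 190 [ 13  80 128] | 191 [ 10  78 126] | 192 [ 10  75 120] | 193 [ 13  68 109] | 194 [20 54 79] | 195 [25 38 48] | 196 [28 31 32] | 197 [27 29 31] | 198 [29 33 34] | 199 [28 32 32] |
```

View pics/l4.png

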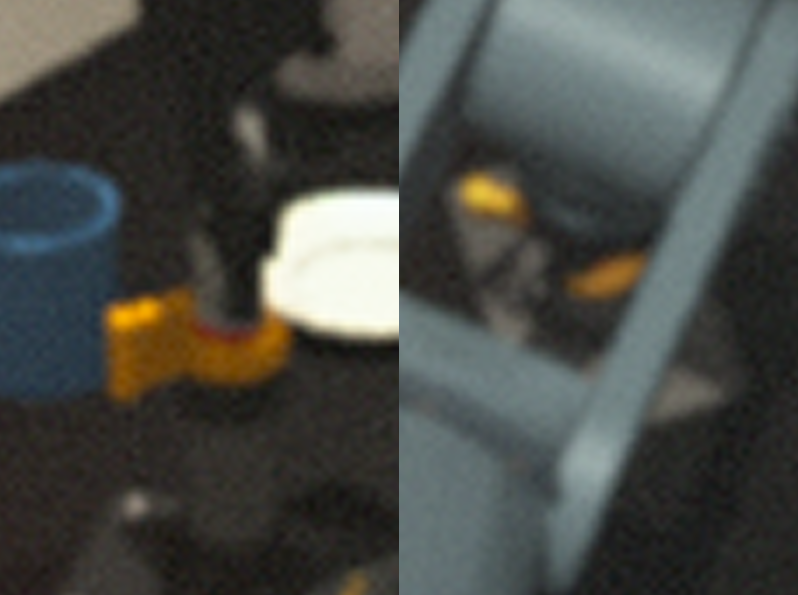

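Emit:
move_arm --rows "0 0 0 0 0 4 0; 0 0 0 0 0 4 0; 0 0 0 0 0 4 0; 0 0 0 0 0 4 0; 0 0 0 0 0 4 0; 0 0 0 0 0 0 0; 0 0 0 0 0 0 0"

```text
time_s: 7.15
eef_pos: [0.5287, -0.0876, 0.2337]
eef_rot: [-0.0, 0.85, -0.527, -0.001]
wrist_force: [-1.1, 2.9, 5.3]
opening: 0.339
```

```bash
python3 look.py l5; python3 band.py | tail -1
```

```text
7.25 [ 0.52869505 -0.08760676  0.23374245] [-1.51672264e-04  8.49677472e-01 -5.27302213e-01 -7.39424304e-04] [-1.34591938  3.85004424  5.43183314] [0.79693646 0.2552514  0.08192069] 0.33793171273908224 [-3.86095160e-01  1.69795885e-01  1.76986675e+00  5.87436226e-04
  1.20333666e+00  7.24538483e-01]
168 [29 33 34] | 169 [29 34 34] | 170 [27 31 32] | 171 [26 29 31] | 172 [28 32 31] | 173 [26 29 30] | 174 [27 30 31] | 175 [27 30 31] | 176 [32 37 37] | 177 [36 39 42] | 178 [37 43 44] | 179 [40 45 46] | 180 [41 47 49] | 181 [42 48 49] | 182 [41 46 49] | 183 [40 47 50] | 184 [42 48 52] | 185 [41 48 55] | 186 [46 55 75] | 187 [36 51 93] | 188 [ 23  60 115] | 189 [  9  72 126] | 190 [ 11  80 130] | 191 [ 10  79 126] | 192 [  7  73 120] | 193 [ 12  68 108] | 194 [20 53 79] | 195 [25 36 47] | 196 [27 31 31] | 197 [24 28 27] | 198 [28 32 35] | 199 [28 31 33] |
```

View pics/l5.png

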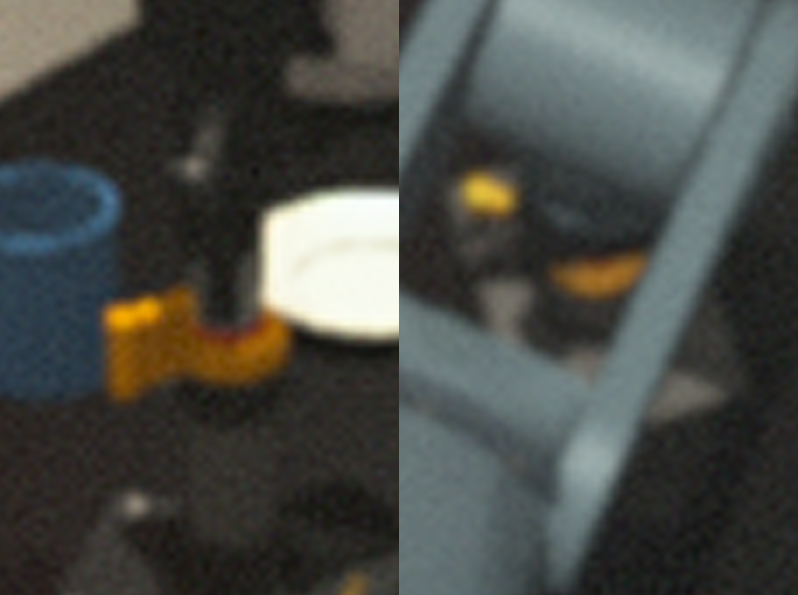

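Emit:
move_arm --rows "0 0 0 0 0 4 0; 0 0 0 0 0 4 0; 0 0 0 0 0 4 0; 0 0 0 0 0 4 0; 0 0 0 0 0 4 0; 0 0 0 0 0 4 0; 0 0 0 0 0 0 0"

```text
time_s: 8.0
eef_pos: [0.5285, -0.0872, 0.2336]
eef_rot: [-0.0, 0.721, -0.693, -0.001]
wrist_force: [-2.1, 6.8, 5.8]
opening: 0.336
```

```bash
python3 look.py l6; python3 band.py | tail -1
```

```text
8.1 [ 0.52855406 -0.08721191  0.23360186] [-1.62910666e-04  7.21363194e-01 -6.92555856e-01 -1.22523552e-03] [-0.94379146  5.99427409  5.11480908] [1.12243115 0.31617684 0.15231932] 0.3387310240279289 [-3.85808569e-01  1.69843058e-01  1.77012595e+00  1.29614382e-03
  1.20377969e+00  1.14377878e+00]
168 [29 34 33] | 169 [29 33 33] | 170 [31 33 35] | 171 [28 31 34] | 172 [28 32 32] | 173 [25 28 30] | 174 [30 35 38] | 175 [40 46 48] | 176 [45 51 54] | 177 [50 56 57] | 178 [51 58 60] | 179 [50 57 58] | 180 [49 55 58] | 181 [49 56 59] | 182 [50 56 59] | 183 [50 57 58] | 184 [53 59 60] | 185 [53 62 65] | 186 [53 62 79] | 187 [39 54 97] | 188 [ 19  59 118] | 189 [ 11  74 130] | 190 [  6  79 129] | 191 [ 10  79 126] | 192 [  8  73 118] | 193 [ 16  68 108] | 194 [19 50 74] | 195 [28 36 45] | 196 [27 30 30] | 197 [27 31 31] | 198 [28 30 31] | 199 [26 31 31] |
```

View pics/l6.png

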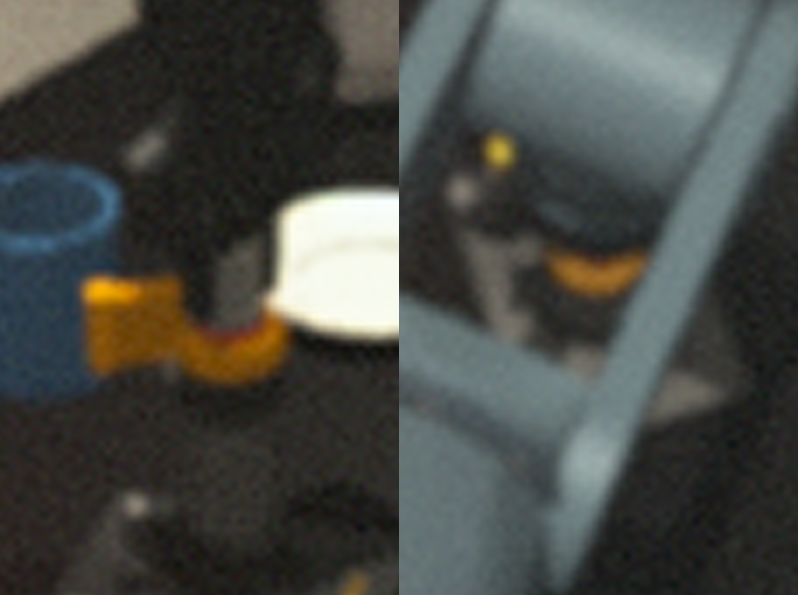

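Emit:
move_arm --rows "0 0 0 0 0 4 0; 0 0 0 0 0 4 0; 0 0 0 0 0 4 0; 0 0 0 0 0 4 0; 0 0 0 0 0 4 0; 0 0 0 0 0 2 0; 0 0 0 0 0 0 0; 0 0 0 0 0 0 0"

```text
time_s: 8.95
eef_pos: [0.5286, -0.0867, 0.2335]
eef_rot: [0.0, -0.576, 0.817, 0.002]
wrist_force: [-1.6, 8.1, 5.0]
opening: 0.334
```

```bash
python3 look.py l7; python3 band.py | tail -1
```

```text
9.05 [ 0.52860077 -0.0866998   0.23352737] [ 2.44893519e-04 -5.76076381e-01  8.17394334e-01  1.56423636e-03] [-1.8909886   7.65436604  5.03852701] [1.41832275 0.15188078 0.16197867] 0.33425285325797316 [-0.38528842  0.1698606   1.7702725   0.00225444  1.20382663  1.52765035]
168 [30 35 34] | 169 [32 36 37] | 170 [31 35 35] | 171 [28 32 34] | 172 [20 26 27] | 173 [25 29 29] | 174 [37 41 42] | 175 [51 58 61] | 176 [63 71 74] | 177 [64 73 76] | 178 [63 72 76] | 179 [61 69 72] | 180 [61 70 72] | 181 [63 71 75] | 182 [60 70 71] | 183 [63 70 73] | 184 [64 73 76] | 185 [67 76 79] | 186 [56 65 86] | 187 [42 55 99] | 188 [ 20  58 115] | 189 [ 10  72 127] | 190 [  7  77 127] | 191 [ 13  79 124] | 192 [ 11  72 115] | 193 [17 61 96] | 194 [24 47 66] | 195 [26 34 38] | 196 [29 30 32] | 197 [28 32 31] | 198 [27 32 30] | 199 [30 33 35] |
```

View pics/l7.png

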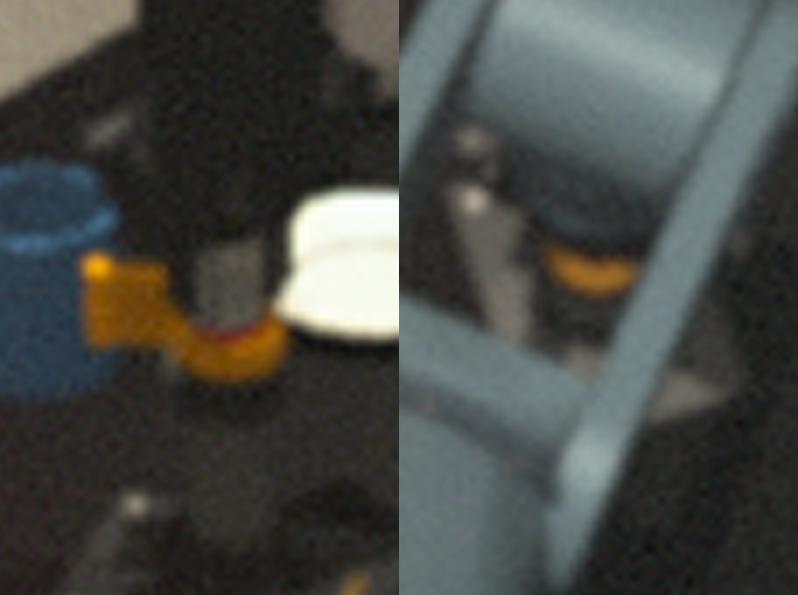

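Emit:
move_arm --rows "0 0 0 0 0 2 0; 0 0 0 0 0 2 0; 0 0 0 0 0 2 0; 0 0 0 0 0 0 0; 0 0 0 0 0 0 0"

```text
time_s: 9.6
eef_pos: [0.5286, -0.0866, 0.2335]
eef_rot: [0.0, -0.533, 0.846, 0.002]
wrist_force: [-1.4, 8.3, 5.0]
opening: 0.337
```

```bash
python3 look.py l8
cat > lev.py <<'E'
from h import *
import sys
x,y=.529,-.088
c=ctrl.camera("side");k=7;im=cv2.resize(c["color"],None,fx=k,fy=k,interpolation=cv2.INTER_CUBIC);o=[]
for a in map(float,sys.argv[2:]):
    m=im.copy();w=np.radians(a);n=np.array([np.cos(w),np.sin(w)]);p=np.array([-n[1],n[0]])*.0045
    for z in(.178,.154):
        q=[[*(np.array([x,y])+n*r+e*p),z] for r,e in((.019,1),(.061,1),(.061,-1),(.019,-1))]
        cv2.polylines(m,[np.int32((P(c,q)+.5)*k)],True,(0,255,0),1)
    o.append(m[165*k:200*k,290*k:328*k])
cv2.imwrite(f"pics/{sys.argv[1]}.png",np.vstack([np.hstack(o[:3]),np.hstack(o[3:6])]))
E
python3 lev.py v8 40 34 30 26 20 14
```

```text
9.7 [ 0.52866377 -0.08656074  0.23351757] [ 2.92297389e-04 -5.32520425e-01  8.46415507e-01  1.64354808e-03] [-1.07234064  8.97049777  5.23532905] [1.48036777 0.10941558 0.09492046] 0.33541775191610107 [-0.38513358  0.16990347  1.7702447   0.00256614  1.20377145  1.63238261]
```

View pics/v8.png

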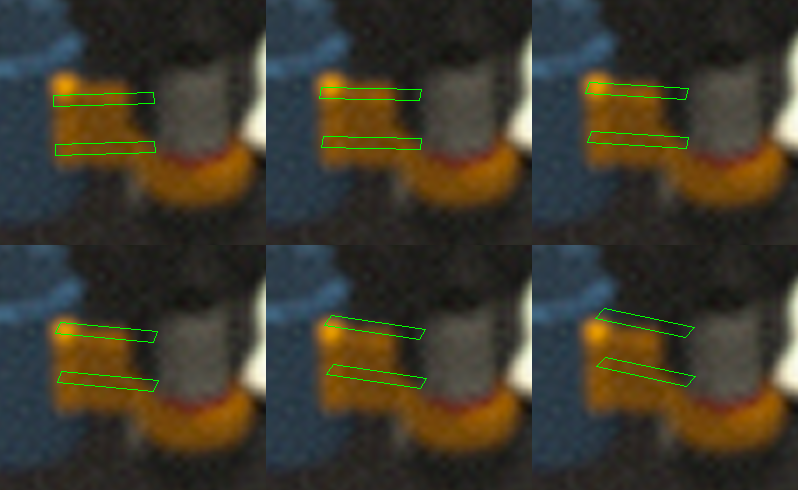

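Emit:
move_arm --rows "0 0 0 0 0 2 0; 0 0 0 0 0 2 0; 0 0 0 0 0 2 0; 0 0 0 0 0 0 0; 0 0 0 0 0 0 0"

```text
time_s: 10.25
eef_pos: [0.5287, -0.0864, 0.2335]
eef_rot: [0.0, -0.488, 0.873, 0.002]
wrist_force: [-1.0, 8.3, 5.0]
opening: 0.337
```

```bash
python3 look.py l9;python3 lev.py v9 40 34 30 26 20 14
```

```text
10.35 [ 0.52868997 -0.08645525  0.23348434] [ 2.98908524e-04 -4.87532891e-01  8.73102899e-01  1.70859277e-03] [-1.60379607  8.63748262  5.0546561 ] [1.57359264 0.03757463 0.15239769] 0.33740495832442885 [-0.38502677  0.16992085  1.77029871  0.00279159  1.20366473  1.73703552]
```

View pics/v9.png

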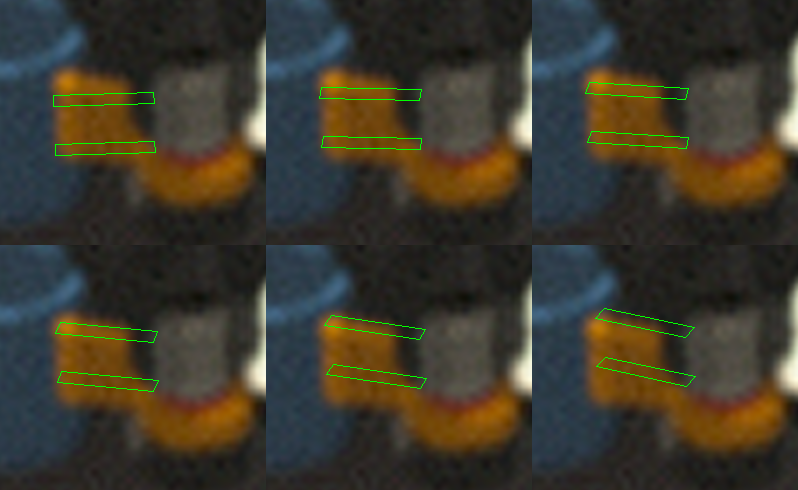

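Emit:
move_arm --rows "0 0 0 0 0 2 0; 0 0 0 0 0 2 0; 0 0 0 0 0 0 0; 0 0 0 0 0 0 0"

```text
time_s: 10.8
eef_pos: [0.5286, -0.0861, 0.2335]
eef_rot: [0.0, -0.457, 0.889, 0.002]
wrist_force: [-1.2, 9.9, 4.7]
opening: 0.333
```

```bash
python3 look.py l10;python3 lev.py v10 40 34 30 26 20 14;  python3 band.py | tail -1
```

```text
10.9 [ 0.52860607 -0.0861442   0.23348464] [ 1.65581164e-04 -4.57190161e-01  8.89366835e-01  1.93949733e-03] [-0.76853905 10.86891612  5.87697141] [1.71394284 0.11581007 0.51747499] 0.34102944162717286 [-0.38461895  0.16983714  1.77039644  0.0029815   1.20408266  1.80623243]
168 [31 34 37] | 169 [34 38 39] | 170 [35 38 39] | 171 [28 33 34] | 172 [19 25 24] | 173 [23 28 29] | 174 [39 43 47] | 175 [59 67 70] | 176 [67 76 80] | 177 [70 80 84] | 178 [67 77 80] | 179 [62 71 75] | 180 [62 71 75] | 181 [62 72 76] | 182 [62 71 74] | 183 [65 74 77] | 184 [66 76 79] | 185 [66 77 81] | 186 [57 65 87] | 187 [ 38  54 100] | 188 [ 22  58 115] | 189 [ 11  72 126] | 190 [  7  77 126] | 191 [  7  75 121] | 192 [ 10  71 114] | 193 [17 61 94] | 194 [24 45 63] | 195 [25 32 36] | 196 [29 32 34] | 197 [28 30 31] | 198 [25 30 31] | 199 [29 33 34] |
```

View pics/v10.png

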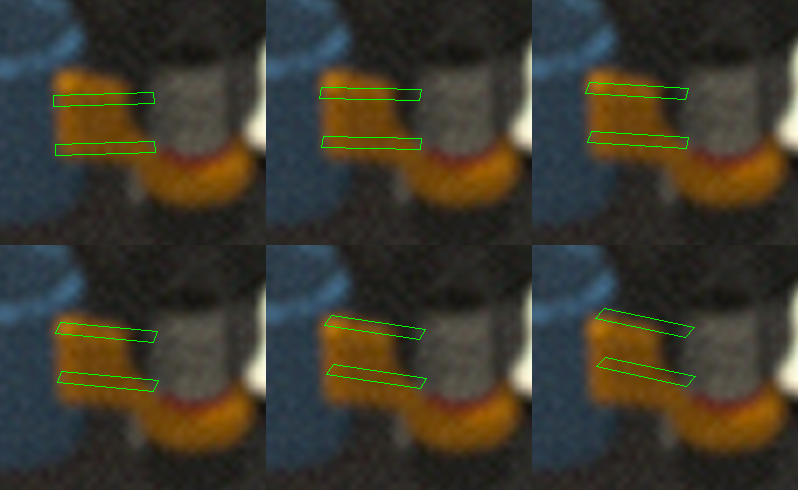

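Emit:
move_arm --rows "0 0 0 0 0 0 0; 0 0 0 0 0 0 0; 0 0 0 0 0 0 0; 0 0 0 0 0 0 0"

```text
time_s: 11.4
eef_pos: [0.5286, -0.0861, 0.2335]
eef_rot: [0.0, -0.457, 0.889, 0.002]
wrist_force: [-1.2, 9.4, 5.4]
opening: 0.334
```

```bash
python3 look.py l11; python3 -c "
from bench import ctrl;import cv2
cv2.imwrite('pics/side_end.png',ctrl.camera('side')['color'])"
```

```text
11.5 [ 0.52862065 -0.08613875  0.23349201] [ 1.88414370e-04 -4.57191607e-01  8.89366076e-01  1.94478456e-03] [-0.6647769  10.78246209  5.31107641] [1.75196758 0.13317858 0.52670268] 0.33456951046449246 [-0.38461837  0.16984095  1.77037561  0.00302595  1.20407792  1.80621376]
```

View pics/side_end.png

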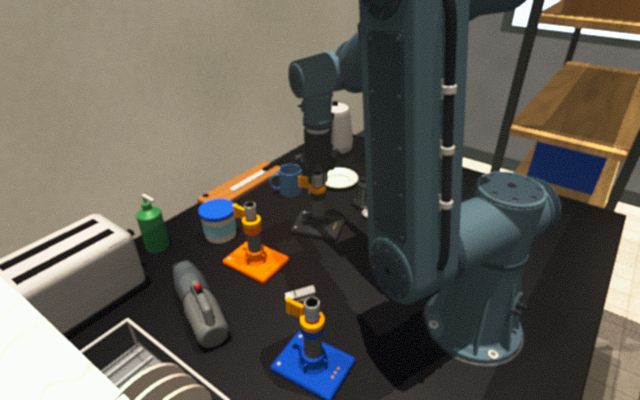

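View pics/l11.png

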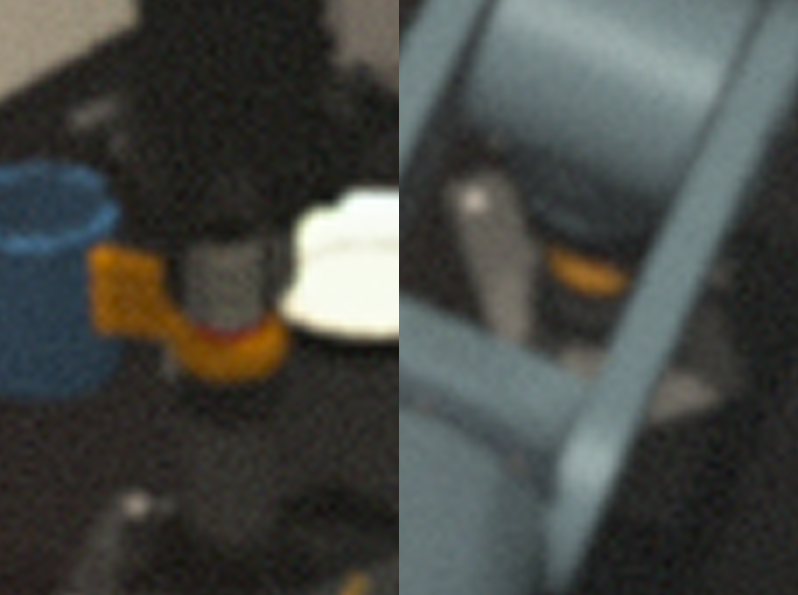

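The red band sits directly on the ring at crop (228,333). The lever lies along about 20°, which is the dock's +x. The mug, saucer, vacuum, tub and clip have not moved. I'm handing in.

```bash
python3 -c "
from bench import ctrl
print(ctrl.hand_in());o=ctrl.get_obs();print(o['time_s'],o['eef_pos'],o['opening'],o['torque'])"
```

```text
the job is handed in; nothing more can be done
None
the job is handed in; nothing more can be done
```

I gripped the grey dock's inner tube and pressed it down about 46 mm to the red mark. I held it there with the lever still open, then turned the grip about 82° clockwise so a finger swung the lever to its closed stop. I handed in at about 11.5 s, still gripping.

**What the last checks showed:**
- **Red band:** its lower edge is about 1 mm above the ring top, estimated from the side camera. My separate estimates of how far the tube started out differ by 2 to 3 mm. The hand height stayed within 0.3 mm while turning.
- **Lever:** it lies at about 20° in the world frame, which matches the dock's +x. The turning moment rose from 0.15 to 0.52 N m with no further lever motion, so it is at the stop.
- **Grip:** the gripper opening is 0.334, steady on the tube.
- **Other things:** in the side view the mug, saucer, vacuum, tub and clip had not moved. The spoon and filter were hidden by the arm, so I did not check them, but the arm did not pass low near them.

There was a steady sideways force of about 10 N on the wrist at the end, partly from the finger pressing on the lever and partly from a slight misalignment with the tube. I left it, as it is well below the limits.

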